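Hold the amber reference cell in the photometer's light path

ROBOT

A 7-joint arm with a two-finger parallel gripper is mounted at the origin on a cart in front of the work surface, level with it; the furniture and walls round the work are solid. World frame = base frame: x ahead of the robot, y to its left, z up, the work surface at z = 0. Lengths are in mm, angles in rad, forces in N, time in s.
With the tool pointing down it reaches from about 425 to 950 mm from the base axis. Payload 4.7 kg.
Tool frame: the origin (TCP) lies midway between the tips of the shut fingers; the grasp point (between the pads) lies robot.pinch_z behind it (robot.pinch_z is the distance from the TCP to the grasp point, in mm); z points along the fingers, y is the line along which they close (so a half turn about z gives the same grasp; the last joint's range is limited). The gripper opens to 85 mm and grips with 20 to 120 N. Pads are 22 mm wide; open, the fingers measure 114 mm over their backs; the gripper's body (76 mm by 85 mm) begins 54 mm behind the grasp point. The pads swing forward as they close: fully open they stand 13 mm farther back than shut.
Start: joints at [1.185, 0.469, -0.049, 1.532, 0.024, 1.141, -0.082], TCP at [235.811, -632.491, 204.335] pointing down, gripper open.
Joint ranges: [-2.59, 2.59], [-0.33, 1.99], [-1.39, 1.29], [0.1, 2.45], [-1.04, 4.18], [0.21, 1.99], [-2.66, 2.66]. Speed limits (rad/s): [2.57, 2.57, 3.14, 3.14, 3.14, 3.14, 3.14].

INTERFACE

Orientations are given as a unit quaternion [w, x, y, z].
In Python, from workcell import robot gives the robot as it stands. The module is installed in compiled form; this text tells all that it offers. Calls block until the motion is done:
- robot.move_pose(position, orientation): joint-space move of the TCP to a pose.
- robot.move_l(position, frame=None, speed=150): straight line of the TCP; frame=None keeps the orientation; speed is the mean speed in mm/s.
- robot.movej(angles): joint-space move.
- robot.open() and robot.gripper_close(): open the fingers fully, or close them until they stop; the grip force is fixed at half the most.
- robot.wait(seconds).
- robot.inverse_kinematics(position, orientation): joint angles nearest the present ones, or None.
- robot.get_obs(): the state.
- robot.read_camera(name): name is "scene" or "top" or "wrist"; returns the picture (384x512x3 uint8, red, green, blue); there is no depth.
- robot.camera_model(name): a dict with "intrinsics" (3x3 intrinsics, pixels), "camera_from_world" (4x4, takes a point from world to camera coordinates). Camera axes: x right, y up, looking along -z (the intrinsics and any distortion apply to the point x, -y, -z); pixel columns grow to the right and rows downward; lengths in mm; the calibration is good to about 2 mm. A picture is of the moment at which its call begins: read the wrist's pose just before it. camera_model takes no time and is no camera call; for the wrist camera it gives the pose at the moment of the call.
A pose or a line that the arm cannot do raises robot.IKError and nothing moves.
- robot.finish_job(): hands the job in; it is judged then, once.
The state is a dict: "clock": time; "joint_pos": joint angles; "qvel": joint speeds; "joint_efforts": joint torques, N m; "tool_pos": TCP position; "eef_rot": TCP orientation; "ft_force": force on the tool from outside, world axes, zero at the start; "moment": the same for the moment, N m; "gripper_width": finger opening in mm; "finger_force": force on a finger pad.
Only numpy, scipy, OpenCV 4.12 (cv2) and the standard library are available. Lean on these libraries where they do the work, as an engineer would, in place of code of your own. Each camera call takes 0.05 s, during which the arm holds its last target. There are 200 camera calls.

TASK

First slide the photometer's shutter fully open by its red tab, then take the amber cell out of the rack, touching it only on its two frosted faces, never on its clear windows or stopper. Hold it upright between the lamp and the detector, clear of both and of the base, about midway, with its windows square to the beam and their middle in the beam, and finish while still holding it there, in the air and still. Leave the other cells and the things lying about where they are.

Things in the scene. Friction and masses are not known exactly. Their poses are not given: they have to be found in the camera images.
- shutter (a joint): the shutter of the photometer's lamp: 0 = closed, 0.036 m = fully open (end stop). It slides along the photometer's +x axis and stays where it is left; about 1.5 N of friction
- shutter_tab (a point): centre of the red tab on top of the lamp house that moves the shutter; the tab is 10 mm (x) by 22 mm (y) by 22 mm tall, upright, its lower end 84.5 mm and its top 106.5 mm above the worktop; axes as the photometer's; free at both x sides down to the lamp house's top, 80 mm above the worktop
- beam_mid (a point): point on the beam midway between lamp and detector, 60 mm above the worktop; y runs along the beam from lamp to detector, z up. The free gap between shutter blade and detector is 100 mm along y, open above and on both x sides
- cell_amber_mid (a point): sealed glass cell, amber filling, orange stopper: 22 mm (x) by 30 (y) by 52 tall, 60 with stopper; point at its centre, 30 mm above its underside. x passes through the two white frosted faces (22 mm apart, 30 wide, 52 tall), y through the two clear windows (14 wide, 46 tall, 30 mm apart); z up. Loose, to be held. Starts in a rack well, underside 20 mm above the worktop
- cell_amber: the same amber cell, origin at the centre of its underside, same axes
- cell_amber_windows: the amber cell's two clear windows; not to be touched. Origin and axes as cell_amber
- cell_amber_stopper: the amber cell's orange stopper, 14 mm (x) by 22 mm (y), 8 mm tall above the glass; not to be touched. Origin and axes as cell_amber
- cell_green_mid (a point): centre of another cell, with a green filling and a green stopper; same shape, size and axes as the amber one. Loose, stays in the rack
- cell_plain_mid (a point): centre of another cell, with a pale filling and a white stopper; same shape, size and axes as the amber one. Loose, stays in the rack
- rack: fixed grey rack, 56 mm (x) by 160 mm (y), 40 mm high, origin at the centre of its underside; three wells 52 mm apart in a row along its y axis, 20 mm deep, 1.5 mm play round a cell. The cells stand with their axes along the rack's, so the frosted faces look along the rack's x and have no neighbour there
- photometer: fixed bench photometer: base 96 mm (x) by 200 mm (y), 10 mm thick; white lamp house on the -y side, blue detector house on the +y side, each 60 mm wide (x) and 80 mm high; origin at the centre of its underside, directly below beam_mid; same axes
- multimeter: yellow multimeter lying on the worktop, 150 by 68 by 47 mm, loose bystander
- beaker: small glass beaker, 55 mm across, 70 mm high, loose bystander
- capacitor: blue can capacitor standing upright, 35 mm across, 58 mm high, loose bystander
There are look-alikes about, which are no part of the job. Leave any brown or yellow look-alike of the cell_amber alone.

How it is judged:
By the outcome, as a careful person would: the job done as asked, in the order asked, and still so for the second after the job is handed in, while the arm keeps its last pose, push and grip.
It also fails if it takes over 51 s, if anything falls off the work surface, if the arm or the gripper's body presses on something with over 40 N, if the wrist force passes 120 N, or if a joint passes its speed limit or range.

## Working session

There is one attempt and no reset: what is moved stays moved. The work goes in short steps, each a Python script; the robot and the scene stay as the last script left them, time stands still between calls to the robot, and variables do not carry over. Pictures are saved under pics/ and viewed, at most 10 in all, crops included, and the job is handed in when it is done.

```bash
mkdir -p pics; python3 - <<'E'
from workcell import robot
import cv2,numpy as np
o=robot.get_obs();print(o['clock'],o['tool_pos'],o['eef_rot'],robot.pinch_z,o['gripper_width'])
for n in("scene","top"):
    im=robot.read_camera(n);cv2.imwrite(f"pics/{n}0.png",im[:,:,::-1])
    m=robot.camera_model(n);print(n,m)
E
```

```text
0.0 [ 235.5227755  -631.89022567  203.24920317] [-9.74517409e-04  9.84123890e-01  1.77480064e-01 -2.17366807e-04] 18.700000000000003 85.35076526333656
scene {'intrinsics': array([[425.55845537,   0.        , 254.19576111],
       [  0.        , 425.55845537, 189.96155005],
       [  0.        ,   0.        ,   1.        ]]), 'camera_from_world': array([[-4.48990853e-01, -8.93505979e-01,  7.36741138e-03,
         4.35637354e+02],
       [ 5.22988920e-01, -2.56101109e-01,  8.12954373e-01,
        -3.18725956e+02],
       [-7.24492790e-01,  3.68862152e-01,  5.82280782e-01,
        -5.99449784e+02],
       [ 0.00000000e+00,  0.00000000e+00,  0.00000000e+00,
         1.00000000e+00]])}
top {'intrinsics': array([[494.65848263,   0.        , 259.05671882],
       [  0.        , 494.65848263, 192.89634404],
       [  0.        ,   0.        ,   1.        ]]), 'camera_from_world': array([[ 1.07215340e-02, -9.99579579e-01,  2.69390799e-02,
         1.57187606e+02],
       [ 9.85688058e-01,  1.50975636e-02,  1.67902103e-01,
        -5.97357675e+02],
       [-1.68238228e-01,  2.47533612e-02,  9.85435523e-01,
        -1.27354675e+03],
       [ 0.00000000e+00,  0.00000000e+00,  0.00000000e+00,
         1.00000000e+00]])}
```

View pics/top0.png

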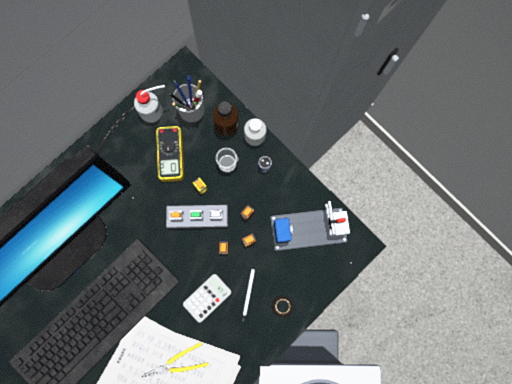

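View pics/scene0.png

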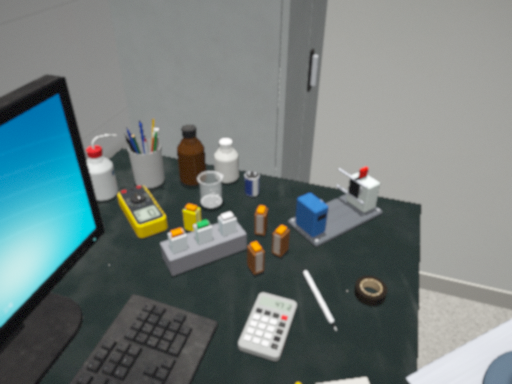

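The top view shows the rack at about (197,216), with the orange-stoppered cell at (176,215), the green one at (196,215) and the white one at (216,214). Brown look-alikes stand loose at (247,212), (249,240) and (223,248), and a yellow one at (200,185). The photometer has its lamp at (340,222) with a red tab, and its detector at (283,230). The cell in the rack well at (176,215) fits the description, so I'll confirm it with a crop and compute positions.

```bash
cat > h.py <<'E'
from workcell import robot
import cv2,numpy as np
def ray(m,u,v):
    K=m['intrinsics'];T=m['camera_from_world'];d=np.linalg.inv(K)@[u,v,1];d=d*[1,-1,-1]
    R=T[:3,:3];return -R.T@T[:3,3],R.T@d
def cast(m,u,v,z):
    c,d=ray(m,u,v);return c+d*(z-c[2])/d[2]
def proj(m,p):
    T=m['camera_from_world'];q=(T[:3,:3]@np.asarray(p,float)+T[:3,3])*[1,-1,-1];q=m['intrinsics']@q;return q[:2]/q[2]
def blobs(im,lo,hi,amin=5):
    h=cv2.cvtColor(im,cv2.COLOR_RGB2HSV);k=cv2.inRange(h,np.array(lo),np.array(hi))
    n,l,s,c=cv2.connectedComponentsWithStats(k);return [(c[i].round(2),int(s[i,4]),l==i) for i in range(1,n) if s[i,4]>=amin]
E
python3 - <<'E'
from h import *
t=cv2.imread('pics/top0.png')[:,:,::-1].copy();s=cv2.imread('pics/scene0.png')[:,:,::-1].copy()
m=robot.camera_model('top');ms=robot.camera_model('scene')
def show(n,bl,z):
    for c,a,_ in bl: print(n,c,a,cast(m,*c,z).round(1))
show('orange',blobs(t,(8,150,120),(22,255,255)),78)
show('green',blobs(t,(50,100,80),(85,255,255)),80)
show('red',blobs(t,(0,150,100),(6,255,255))+blobs(t,(172,150,100),(180,255,255)),106.5)
show('blue',blobs(t,(105,150,80),(125,255,255),60),80)
for c,a,_ in blobs(s,(0,150,100),(6,255,255))+blobs(s,(172,150,100),(180,255,255)):print('scene red',c,a)
for px in [(271,214),(274,250),(348,241)]:print('base?',px,cast(m,*px,10).round(1))
a=cv2.resize(t[195:260,155:365],None,fx=3.8,fy=3.8,interpolation=cv2.INTER_CUBIC)
b=cv2.resize(s[160:280,150:390],None,fx=800/240,fy=2.8,interpolation=cv2.INTER_CUBIC)[:340]
o=np.zeros((600,800,3),np.uint8);o[:a.shape[0],:a.shape[1]]=a;o[255:255+b.shape[0],:b.shape[1]]=b
cv2.imwrite('pics/crop.png',o[:,:,::-1])
E
```

```text
orange [198.97 183.87] 38 [611.7 322.9  78. ]
orange [246.71 211.04] 52 [542.  197.2  78. ]
orange [175.36 214.52] 33 [530.3 381.1  78. ]
orange [248.83 239.31] 52 [468.9 190.7  78. ]
orange [222.59 247.  ] 46 [448.3 257.5  78. ]
green [194.71 103.  ] 7 [831.7 340.9  80. ]
green [195.19 214.  ] 43 [532.1 329.9  80. ]
red [142.44 101.  ] 9 [824.8 474.5 106.5]
red [340.5 220. ] 22 [518.7 -41.3 106.5]
red [142.07  96.88] 81 [836.1 476.1 106.5]
red [174.36 129.91] 11 [747.9 388.2 106.5]
red [161.36 130.91] 11 [744.6 421.7 106.5]
red [216.6 299.8] 5 [317.3 267.9 106.5]
blue [282.23 230.01] 331 [493.7 104.9  80. ]
scene red [ 97.8  148.45] 20
scene red [ 88.75 153.88] 8
scene red [ 95.6 155.6] 5
scene red [363.13 171.76] 62
scene red [ 93.68 151.88] 77
scene red [123.5  191.33] 6
scene red [284.2 317.6] 5
base? (271, 214) [543.8 130.7  10. ]
base? (274, 250) [446.  121.9  10. ]
base? (348, 241) [472.8 -79.4  10. ]
```

View pics/crop.png

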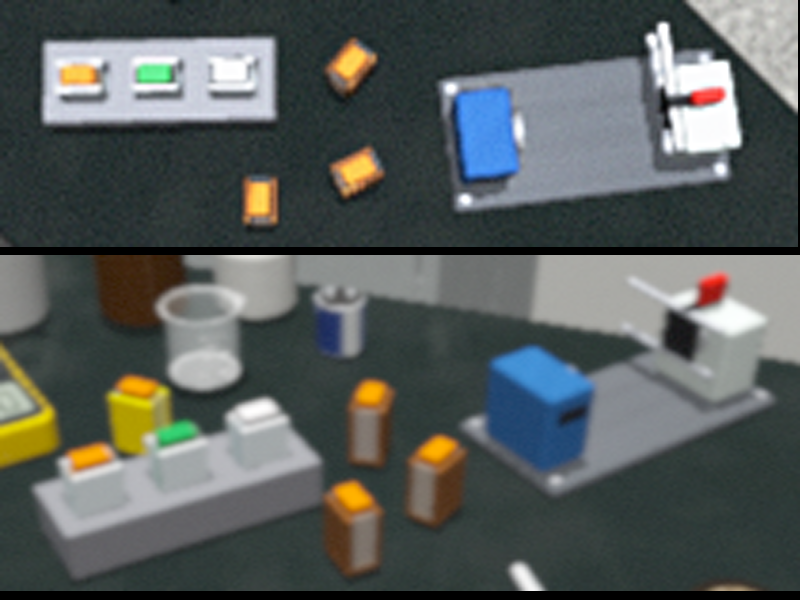

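The crop confirms it. The orange-stoppered cell at crop (80,75) is standing in the rack well, with its white frosted faces on the rack's ±x sides. The three brown ones and the yellow one are loose on the table, so they are the look-alikes. The tab, red at crop (708,97), sits on the lamp house, and thin rails run toward +x. Next I'll get the axes and go above the tab.

```bash
python3 - <<'E'
from h import *
from scipy.spatial.transform import Rotation as R
m=robot.camera_model('top');ms=robot.camera_model('scene')
P=[cast(m,155+x/3.8,195+y/3.8,11)[:2] for x,y in [(449,88),(464,200),(721,170),(707,58)]]
print(np.round(P,1)); c=np.mean(P,0);print('centre',c, 'len',np.linalg.norm(P[1]-P[2]),np.linalg.norm(P[0]-P[1]))
y=(P[0]+P[1]-P[2]-P[3]);a=np.arctan2(-y[0],y[1]);print('photometer yaw',a)
Q=[cast(m,155+x/3.8,195+y/3.8,40)[:2] for x,y in [(43,41),(43,124),(276,121),(274,38)]]
y=(Q[0]+Q[1]-Q[2]-Q[3]);b=np.arctan2(-y[0],y[1]);print('rack',np.mean(Q,0),b,np.linalg.norm(y)/2)
# tab by two views
c1,d1=ray(m,340.5,220);c2,d2=ray(ms,363.13,171.76)
s=np.linalg.lstsq(np.c_[d1,-d2],c2-c1,rcond=None)[0];p=c1+d1*s[0];q=c2+d2*s[1];print('tab',p,q)
for u,v in[(340.5,220)]:print(cast(m,u,v,103))
x=np.array([np.cos(a),np.sin(a),0]); yy=np.array([-x[1],x[0],0])
print('tab in phot', (p[:2]-c)@x[:2],(p[:2]-c)@yy[:2])
# tool orientation: tool y along phot x, z down
for sg in(1,-1):
    q4=R.from_matrix(np.c_[np.cross(sg*x,[0,0,-1]),sg*x,[0,0,-1]]).as_quat(scalar_first=True)
    print(sg,q4,robot.inverse_kinematics([p[0],p[1],180],q4), robot.inverse_kinematics([c[0],c[1],60],q4))
E
```

```text
[[532.3 124.8]
 [452.4 113.6]
 [476.1 -70.3]
 [556.7 -61.7]]
centre [504.39646509  26.60670323] len 185.47737373357285 80.6814622060728
photometer yaw 0.12892455857616059
rack [531.10571858 329.38552156] 0.027070309393627586 161.82424178619036
tab [520.27314277 -43.99135886  92.6904698 ] [521.40570694 -42.71432452  92.57790158]
[519.06545332 -42.01152857 103.        ]
tab in phot 6.668282364874308 -72.053377965723
1 [0.         0.66008799 0.75118829 0.        ] [ 0.54909739  0.31512198 -0.66383435  1.8930888   0.2276008   1.00902062
 -0.08422345] [ 0.3935238   0.46531722 -0.66442722  2.03999537  0.40954548  0.76818345
 -0.39084398]
-1 [-0.          0.75118829 -0.66008799  0.        ] [-0.85680476  0.41066647  1.12424717  1.96409923 -0.43210646  1.03489203
 -2.54867671] [-0.94249049  0.63807473  1.11292502  2.11034799 -0.76741763  0.87816556
 -2.38255439]
```

```bash
cat >> h.py <<'E'
from scipy.spatial.transform import Rotation as R
def quat(a):
    x=np.array([np.cos(a),np.sin(a),0.]);z=np.array([0,0,-1.])
    return R.from_matrix(np.c_[np.cross(x,z),x,z]).as_quat(scalar_first=True)
E
python3 - <<'E'
from h import *
robot.move_pose([520.5,-43,230],quat(.129))
m=robot.camera_model('wrist');im=robot.read_camera('wrist');o=robot.get_obs()
cv2.imwrite('pics/w1.png',im[:,:,::-1]);np.savez('w1.npz',**m)
print(o['clock'],o['tool_pos'],m)
for c,a,_ in blobs(im,(0,150,100),(6,255,255),20)+blobs(im,(172,150,100),(180,255,255),20):print(c,a,cast(m,*c,106.5),cast(m,*c,95))
E
```

```text
2.4833 [520.5614329  -44.33215145 229.81713306] {'intrinsics': array([[337.64573768,   0.        , 262.19531189],
       [  0.        , 337.64573768, 189.6175244 ],
       [  0.        ,   0.        ,   1.        ]]), 'camera_from_world': array([[ 9.91928709e-01,  1.26794819e-01, -7.14129421e-04,
        -5.10020268e+02],
       [-1.22672741e-01,  9.58226105e-01, -2.58368208e-01,
         1.46753464e+02],
       [-3.20754526e-02,  2.56370447e-01,  9.66046251e-01,
        -3.75057323e+02],
       [ 0.00000000e+00,  0.00000000e+00,  0.00000000e+00,
         1.00000000e+00]])}
[264.18 172.77] 213 [521.40177698 -42.07987745 106.5       ] [521.77516749 -44.52112837  95.        ]
```

View pics/w1.png

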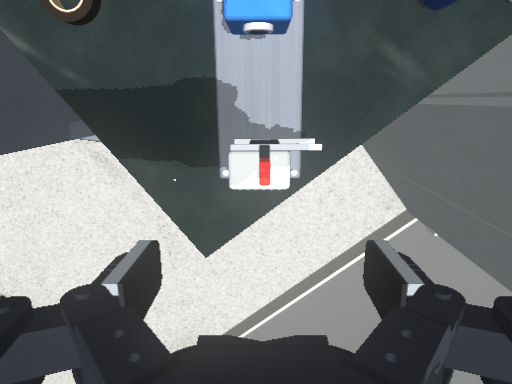

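The wrist view shows the red tab at (264,173) on the lamp house, with the rails going to the right (+x), the blue detector ahead, and the photometer axes aligned with the image. The tab works out at about (521.5,−43.5), which agrees with the two-view fix.

```bash
python3 - <<'E'
from h import *
x=np.array([np.cos(.129),np.sin(.129),0])
p=np.array([521.6,-43.5,88])+2*x
robot.move_l(p+[0,0,40],speed=200);robot.move_l(p,speed=80)
f0=robot.get_obs()['ft_force'];robot.gripper_close();o=robot.get_obs()
print(o['clock'],o['tool_pos'],o['gripper_width'],o['finger_force'],f0,o['ft_force'])
for s in [10,20,26,30,32,34,36,38,40,42]:
    robot.move_l(p+s*x,speed=60);o=robot.get_obs();f=o['ft_force']@x
    print(s,((o['tool_pos']-p)@x).round(2),(o['ft_force']).round(1),f.round(1),o['clock'])
    if f<-14 and s>25:break
E
```

```text
4.5583 [523.58892789 -43.23032429  87.99205272] -0.25303199789806563 0.0 [-0.22359649 -0.65194709  0.16990161] [ 0.70978352  0.10440618 -0.04661113]
10 10.59 [-0.1  0.9  0.1] -0.0 4.875
20 20.48 [ 0.2  0.3 -0.1] 0.2 5.1917
26 26.38 [ 0.2 -0.7  0.6] 0.1 5.4417
30 30.21 [-0.1  0.1  0.1] -0.1 5.6917
32 32.08 [ 0.1 -0.1  0.2] 0.1 5.9417
34 34.1 [-0.2 -0.1  0. ] -0.2 6.1917
36 36.13 [-0.9 -0.3 -0.2] -0.9 6.4417
38 38.14 [ 0.1  0.1 -0.5] 0.2 6.6917
40 40.15 [-0.1 -0.7  0.4] -0.2 6.9417
42 42.17 [-0.   0.5  0.3] 0.0 7.1917
```

The gripper closed on nothing, so I'll look again.

```bash
python3 - <<'E'
from h import *
robot.wait(.2)
S=robot.read_camera('scene');W=robot.read_camera('wrist');m=robot.camera_model('wrist')
b=cv2.resize(S[110:250,290:430],(600,600),interpolation=cv2.INTER_CUBIC)
w=cv2.resize(W[120:384,120:400],(200*2-200,190),interpolation=cv2.INTER_AREA)
o=np.zeros((600,800,3),np.uint8);o[:,:600]=b;o[:190,600:]=w
cv2.imwrite('pics/c2.png',o[:,:,::-1])
ms=robot.camera_model('scene');print(proj(ms,robot.get_obs()['tool_pos']))
for n,i in(('s',S),('w',W)):
  for c,a,_ in blobs(i,(0,150,100),(6,255,255),10)+blobs(i,(172,150,100),(180,255,255),10):print(n,c,a,cast(m,*c,106.5) if n=='w' else '')
E
```

```text
[348.96251035 164.51789407]
s [ 97.27 147.73] 15 
s [ 94.42 154.5 ] 12 
s [362.84 172.27] 56 
s [ 94.03 151.95] 76 
w [173.49 235.52] 816 [521.99072037 -41.67930704 106.5       ]
```

View pics/c2.png

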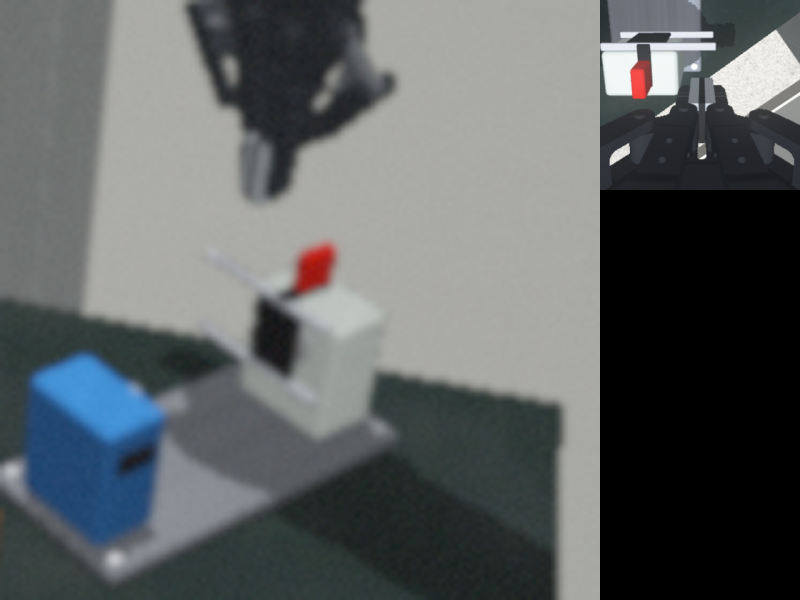

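The shut fingertips appear at scene px ≈(351,157), while the reported TCP projects to (349,164.5). The real tip is therefore higher or farther back than reported. I'll measure it across the views.

```bash
python3 - <<'E'
from h import *
T=robot.read_camera('top');W=robot.read_camera('wrist');m=robot.camera_model('wrist');mt=robot.camera_model('top')
o=robot.get_obs();p=o['tool_pos'];print(p,o['eef_rot'],R.from_quat(o['eef_rot'],scalar_first=True).as_matrix()[:,2], 'joints',o['joint_pos'].round(3))
print('tcp in top',proj(mt,p),'wrist',proj(m,p),'cam',ray(m,0,0)[0])
for dz in(5,10,15,20):print(dz,proj(m,p+[0,0,dz]),proj(robot.camera_model('scene'),p+[0,0,dz]))
a=cv2.resize(W[150:384,150:400],(500,468),interpolation=cv2.INTER_CUBIC)
b=cv2.resize(T[180:255,300:375],(300,300),interpolation=cv2.INTER_CUBIC)
q=np.zeros((468,800,3),np.uint8);q[:,:500]=a;q[:300,500:]=b
cv2.imwrite('pics/c3.png',q[:,:,::-1])
E
```

```text
[565.2364303  -37.83056491  88.01610081] [6.21896845e-06 6.60071688e-01 7.51202613e-01 2.09428544e-05] [ 3.69909813e-05  2.32547239e-05 -9.99999999e-01] joints [ 0.448  0.494 -0.598  1.883  0.356  0.871 -0.198]
tcp in top [337.49975336 202.92334203] wrist [263.29518927 225.19006922] cam [556.28404478  26.75704692 258.09855985]
5 [263.32153449 228.63644246] [349.23003974 162.64120953]
10 [263.3493639  232.27697162] [349.53273917 160.76787964]
15 [263.37880657 236.1285393 ] [349.83726903 158.88322177]
20 [263.41000694 240.21004384] [350.14364595 156.98713287]
```

View pics/c3.png

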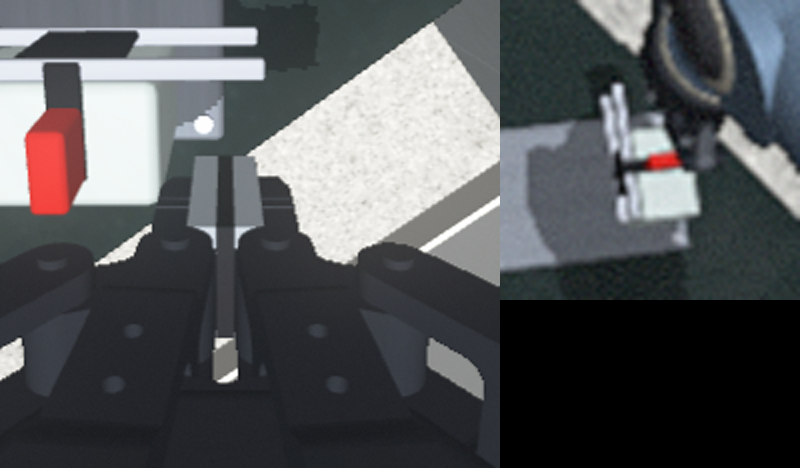

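The wrist view shows the shut pad tips at (262,228), forward of the hand, and the top view agrees with the TCP in the plane. So the tips look about 20 mm higher than reported, which explains closing above the tab. I'll triangulate the tip, then lower accordingly with force checks.

```bash
python3 - <<'E'
from h import *
m=robot.camera_model('wrist');ms=robot.camera_model('scene')
p=robot.get_obs()['tool_pos']
for sp in[(349.5,156.7),(351,157),(348,156)]:
    c1,d1=ray(m,262.5,228.5);c2,d2=ray(ms,*sp)
    s=np.linalg.lstsq(np.c_[d1,-d2],c2-c1,rcond=None)[0];a=c1+d1*s[0];b=c2+d2*s[1]
    print(a-p,b-p)
# lift, go back over tab, open, new picture of open fingers
x=np.array([np.cos(.129),np.sin(.129),0])
robot.move_l([565.2,-37.8,115],speed=150);robot.open();robot.move_l(np.array([521.8,-43.5,115])+2*x,speed=200)
W=robot.read_camera('wrist');m=robot.camera_model('wrist')
for c,a,_ in blobs(W,(0,150,100),(6,255,255),10):print(c,a,cast(m,*c,106.5),cast(m,*c,100))
# descend watching force
q=robot.get_obs()['tool_pos']
for z in(95,85,80,75,71,68):
    robot.move_l([q[0],q[1],z],speed=80);o=robot.get_obs();print(z,o['tool_pos'].round(1),o['ft_force'].round(1))
    if abs(o['ft_force'][2])>5:break
robot.gripper_close();o=robot.get_obs();print(o['clock'],o['gripper_width'],o['finger_force'],o['ft_force'].round(1))
S=robot.read_camera('scene')
cv2.imwrite('pics/c4.png',cv2.resize(S[110:250,290:430],(560,560),interpolation=cv2.INTER_CUBIC)[:,:,::-1])
E
```

```text
[-1.34329565  6.90368915 22.60003497] [-2.80404193  4.49335153 23.4674114 ]
[-1.25372892  6.22469074 20.86401692] [-4.26675916  1.30345012 22.63338061]
[-1.49348328  8.04225001 25.51103179] [-1.5125919   8.01041299 25.52249814]
[260.49 216.41] 569 [522.54638613 -41.73515925 106.5       ] [522.81487983 -44.0232984  100.        ]
95 [523.9 -43.1  94. ] [0.  0.1 0. ]
85 [523.8 -43.3  84.4] [ 0.1  0.6 -0.2]
80 [524.1 -43.4  79.8] [ 0.6 -0.2 -0.1]
75 [524.  -43.4  74.7] [-0.1  0.   0. ]
71 [524.1 -43.3  70.7] [ 0.2  0.4 -0.3]
68 [524.1 -43.3  67.8] [ 0.1  0.4 -0.6]
11.475 8.108380389204813 61.08626961708069 [-1.5  0.1  3.2]
```

View pics/c4.png

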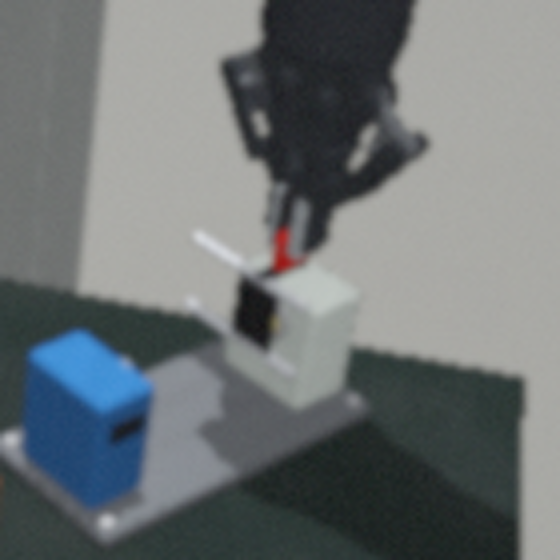

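The tab is gripped between the pads at crop (283,245), and the shutter has already moved slightly. The tips sit about 22 mm above the reported TCP, so I'll carry that offset. Now I'll slide it to the stop.

```bash
python3 - <<'E'
from h import *
x=np.array([np.cos(.129),np.sin(.129),0])
p=robot.get_obs()['tool_pos'];f0=robot.get_obs()['ft_force']@x
for s in [12,24,28,30,32,34,35,36,37,38,39,40,41,42]:
    robot.move_l(p+s*x,speed=60);o=robot.get_obs();f=o['ft_force']@x
    print(s,((o['tool_pos']-p)@x).round(2),f.round(1),o['ft_force'].round(1),o['gripper_width'].round(1),round(o['clock'],2))
    if f<-12 and s>20:break
E
```

```text
Traceback (most recent call last):
AttributeError: 'float' object has no attribute 'round'
```

```bash
python3 - <<'E'
from h import *
x=np.array([np.cos(.129),np.sin(.129),0])
o=robot.get_obs();p=np.array([524.1,-43.3,67.8]);print((o['tool_pos']-p)@x,o['gripper_width'])
for s in [24,28,30,32,34,35,36,37,38,39,40,41,42]:
    robot.move_l(p+s*x,speed=60);o=robot.get_obs();f=o['ft_force']@x
    print(s,np.round((o['tool_pos']-p)@x,2),np.round(f,1),o['ft_force'].round(1),np.round(o['gripper_width'],1),round(o['clock'],2))
    if f<-12:break
E
```

```text
13.406270251350682 7.746825235731911
24 25.19 1.8 [ 1.9 -0.6  3.6] 8.1 12.22
28 28.37 1.2 [1.1 0.5 4.7] 8.2 12.47
30 29.1 -2.8 [-2.8 -0.7  8.3] 8.1 12.72
32 29.11 -7.2 [-7.1 -1.1 12.5] 8.1 12.97
34 29.12 -10.7 [-10.8  -0.3  15.4] 8.0 13.22
35 29.11 -13.4 [-13.2  -1.9  18.5] 7.9 13.47
```

It stopped after 29 mm with force building. I'll release, measure the tab, then push again from its −x side with shut fingers to tell the end stop from a snag.

```bash
python3 - <<'E'
from h import *
a=.129;x=np.array([np.cos(a),np.sin(a),0])
q=robot.get_obs()['tool_pos'];p=np.array([524.1,-43.3,67.8])
robot.move_l(p+29.1*x,speed=60)
robot.open();print(robot.get_obs()['ft_force'].round(1))
robot.move_l(p+29.1*x+[0,0,62],speed=200)
robot.move_l([520.5,-43,230],speed=250)
m=robot.camera_model('wrist');W=robot.read_camera('wrist');cv2.imwrite('pics/w2.png',W[:,:,::-1])
T=robot.read_camera('top');mt=robot.camera_model('top')
for c,ar,_ in blobs(W,(0,150,100),(6,255,255),20):print(c,ar,cast(m,*c,103),'d',(cast(m,*c,103)-[521.5,-42.8,103])@x)
print(robot.get_obs()['clock'])
I=[cv2.resize(cv2.imread(f)[90:210,200:335],None,fx=2.9,fy=2.9,interpolation=cv2.INTER_CUBIC) for f in('pics/w1.png','pics/w2.png')]
cv2.imwrite('pics/c5.png',np.hstack(I))
E
```

```text
[ 0.1 -0.3  0.1]
[298.79 174.54] 266 [551.5354731  -39.10123945 103.        ] d 30.261727185544043
15.5833
```

View pics/c5.png

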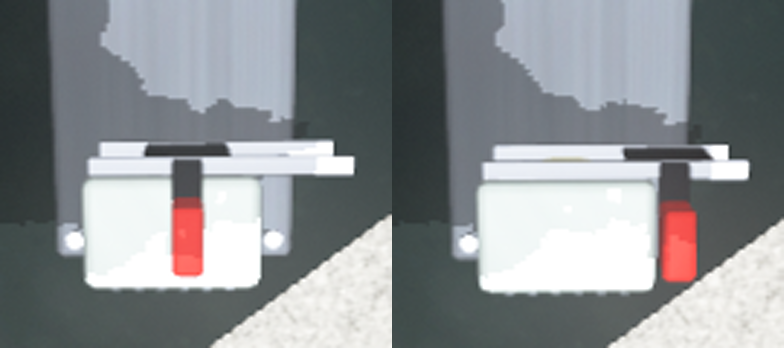

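Left is before, right is after. The tab moved from crop (187,240) to (287,245), clear of the lamp house, and the blade moved off the lamp. The tab started about 5 mm off the house centre, so 5 + 30.5 is about 36 mm. A quick push from behind will confirm the stop.

```bash
python3 - <<'E'
from h import *
a=.129;x=np.array([np.cos(a),np.sin(a),0])
t=np.array([552.7,-39.4,0])
robot.gripper_close()
s=t-34*x+[0,0,72]
robot.move_l(s+[0,0,40],speed=250);robot.move_l(s,speed=120)
for d in range(6,34,2):
    robot.move_l(s+d*x,speed=80);o=robot.get_obs();f=o['ft_force']@x
    if f<-1: print(d,np.round((o['tool_pos']-s)@x,2),o['ft_force'].round(1))
    if f<-14:break
robot.move_l(s+(d-6)*x,speed=100)
robot.move_l(s+(d-6)*x+[0,0,60],speed=250)
robot.move_l([520.5,-43,230],speed=250);robot.open()
m=robot.camera_model('wrist');W=robot.read_camera('wrist')
for c,ar,_ in blobs(W,(0,150,100),(6,255,255),20):print(c,ar,'d',(cast(m,*c,103)-[521.5,-42.8,103])@x)
print(robot.get_obs()['clock'])
E
```

```text
18 17.41 [-2.5 -0.2  1.4]
20 17.65 [-6.3 -0.8  5.2]
22 17.79 [-10.6  -0.9   8.5]
24 17.92 [-14.6  -2.1  13.3]
[298.68 174.51] 265 d 31.243719552485533
21.9833
```

The tab met a hard stop immediately and the blob did not move, so the shutter is fully open. Next is the amber cell.

```bash
python3 - <<'E'
from h import *
robot.move_pose([529.8,381,200],quat(.027))
m=robot.camera_model('wrist');W=robot.read_camera('wrist');cv2.imwrite('pics/w3.png',W[:,:,::-1])
o=robot.get_obs();print(o['clock'],o['tool_pos'],o['joint_pos'].round(2))
for n,l,h in(('or',(8,150,120),(22,255,255)),('gr',(50,100,80),(85,255,255))):
  for c,ar,_ in blobs(W,l,h,40):print(n,c,ar,cast(m,*c,79).round(1))
E
```

```text
23.6 [531.0571895  379.21547026 200.01067635] [-0.16  0.55 -0.78  1.56  0.41  1.2  -0.99]
or [263.91 169.4 ] 376 [531.8 385.   79. ]
or [345.99 221.73] 114 [608.2 338.1  79. ]
or [184.18 277.93] 274 [458.1 277.   79. ]
or [272.68 329.49] 254 [545.  221.5  79. ]
or [203.05 330.62] 186 [475.1 218.4  79. ]
gr [264.42 224.45] 362 [533.6 333.5  79. ]
```

View pics/w3.png

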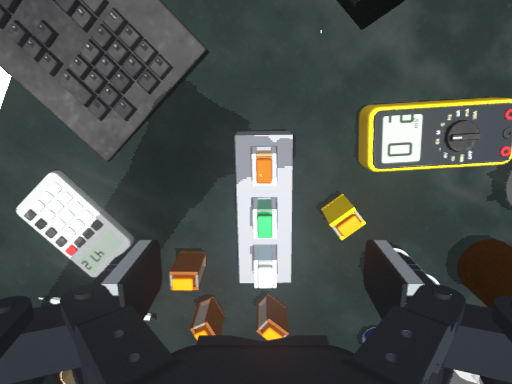

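The wrist view shows the rack vertical in the image, with the amber stopper at (264,169), green at (264,224) and plain at (265,270). The loose look-alikes at (343,217), (187,270), (207,318) and (272,315) are outside the finger paths. One settled measurement, then the grasp.

```bash
python3 - <<'E'
from h import *
a=.032
robot.move_pose([531.2,383,140],quat(a));robot.wait(.15)
m=robot.camera_model('wrist');W=robot.read_camera('wrist')
b=[(c,ar,cast(m,*c,79)) for c,ar,_ in blobs(W,(8,150,120),(22,255,255),150)]
c,ar,p=min(b,key=lambda t:np.hypot(*(t[2][:2]-[531,383])));print(c,ar,p)
assert np.hypot(*(p[:2]-[531,383]))<7
t=(p[:2]+[530.8,382])/2
robot.move_l([*t,60],speed=200);robot.move_l([*t,24],speed=70);print(robot.get_obs()['ft_force'].round(1))
robot.gripper_close();o=robot.get_obs();print(o['tool_pos'],o['gripper_width'],o['finger_force'],o['ft_force'].round(1),o['clock'])
E
```

```text
[261.84 191.78] 606 [531.61410955 385.19772565  79.        ]
[-0.4  0.4 -0.4]
[531.50223893 383.7870372   24.37317146] 20.80725572649375 59.32468771934509 [ 0.5 -0.4  2. ] 25.9667
```

The cell is gripped at 20.8 mm width and 59 N. I'll check the photometer's centreline from the earlier wrist image, without moving, while the clock stands.

```bash
python3 - <<'E'
from h import *
m=dict(np.load('w1.npz'));a=.128;x=np.array([np.cos(a),np.sin(a)]);y=np.array([-x[1],x[0]]);c0=np.array([504.4,26.6])
for n,u,v,z in(('screws',260,173.1,11),('basefar',259.5,90,10),('house',259.5,171,80)):
    p=cast(m,u,v,z)[:2];print(n,p.round(1),'x',((p-c0)@x).round(2),'y',((p-c0)@y).round(2))
mt=robot.camera_model('top')
for n,pts in(('det',(282.23,230.01)),):
    p=cast(mt,*pts,80)[:2]-c0;print(n,p@x,p@y)
W=cv2.imread('pics/w1.png')[:,:,::-1].copy()
for c,ar,k in blobs(W,(100,150,80),(125,255,255),200):
    r=np.where(k);print('blue',c,ar,r[0].max(),r[1].min(),r[1].max());
    v=r[0].max();u=(r[1][r[0]==v-5].min()+r[1][r[0]==v-5].max())/2
    for z in(80,10):p=cast(m,u,v,z)[:2]-c0;print(z,p@x,p@y)
for z,n in((60,'ik60'),(37.5,'ik')): print(n,robot.inverse_kinematics([*(c0+2*x),z],quat(a)))
E
```

```text
screws [519.7 -63.4] x 3.66 y -91.18
basefar [507.4  29.7] x 3.34 y 2.67
house [517.6 -46.5] x 3.71 y -74.23
det -0.5801005129131427 79.06292482359716
blue [256.77  12.79] 1761 33 223 291
80 2.321358626811526 48.5914303918014
10 1.385488549782887 60.823214025792765
ik60 [ 0.48578811  0.50688303 -0.79156768  2.03086791  0.50021848  0.80396769
 -0.47323582]
ik [ 0.46310623  0.54028182 -0.76652286  2.04606378  0.54166204  0.76431539
 -0.5089119 ]
```

Three measurements agree that the beam centre is +3.6 mm in x from my first estimate: the tab at its stop, the screws and the house. So beam_mid is about (507.8, 28.1). Lift and carry.

```bash
python3 - <<'E'
from h import *
p=robot.get_obs()['tool_pos']
robot.move_l([p[0],p[1],80],speed=80);robot.move_l([p[0],p[1],160],speed=200)
o=robot.get_obs();print(o['clock'],o['gripper_width'],o['ft_force'].round(1))
c=[507.8,28.1]
robot.move_pose([*c,165],quat(.128));robot.wait(.2);robot.move_l([*c,90],speed=120);robot.move_l([*c,37.5],speed=60);robot.wait(.4)
o=robot.get_obs();print(o['clock'],o['tool_pos'],o['gripper_width'],o['finger_force'],o['ft_force'].round(1),np.abs(o['qvel']).max())
S=robot.read_camera('scene');T=robot.read_camera('top');W=robot.read_camera('wrist')
a=cv2.resize(S[120:250,270:400],(400,400),interpolation=cv2.INTER_CUBIC);b=cv2.resize(T[170:270,150:370],(400,182),interpolation=cv2.INTER_CUBIC);w=cv2.resize(W,(400,300))
q=np.zeros((482,800,3),np.uint8);q[:400,:400]=a;q[:300,400:]=w;q[300:482,400:]=b
cv2.imwrite('pics/f.png',q[:,:,::-1])
ms=robot.camera_model('scene');print('scene px: cell mid',proj(ms,[*c,63]),'stopper top',proj(ms,[*c,93]),'bottom',proj(ms,[*c,33]))
E
```

```text
27.3667 20.68915756210063 [ 0.2 -0.4 -1.8]
31.1083 [507.86662413  28.07911701  37.6272111 ] 20.664099261770914 59.079179763793945 [-0.3 -0.2 -1.7] 0.002638409403891157
scene px: cell mid [338.81578001 194.18454033] stopper top [340.55723311 182.77041113] bottom [337.13920538 205.17343202]
```

View pics/f.png

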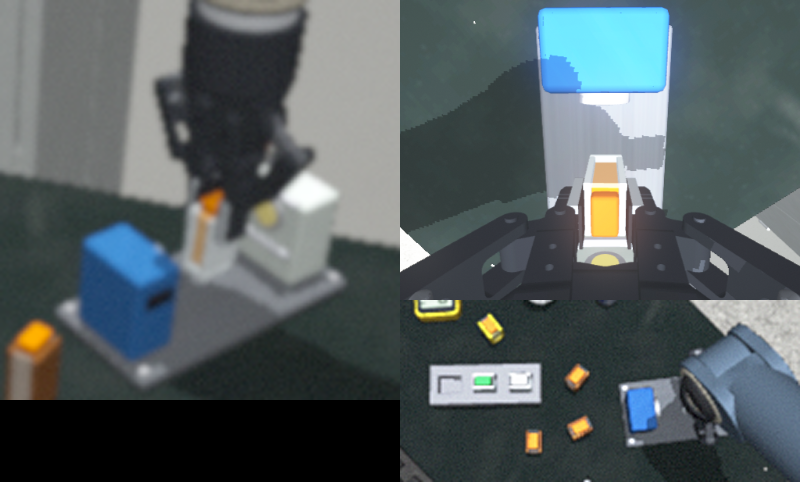

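The cell is held upright between the lamp and the detector. In the wrist view it is centred on the detector lens ((604,210) against (605,100)). In the scene view its stopper is at px (338,184), with 183 predicted, so the height is right to about 2–3 mm. It is clear of the base, the wrist force is steady and the other cells are in place. Handing in.

```bash
python3 -c "
from workcell import robot
print(robot.finish_job())"
```

```text
the job is handed in; nothing more can be done
None
```

I handed the job in at about 31 s: the shutter is open to its end stop, and the amber cell, held only by its frosted faces, is still and upright in the beam about midway between lamp and detector.

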